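# Hold a sample flask down in the sprung inspection cradle

## Task

Take the round-bottomed sample flask out of its cork ring, bring it into the inspection stand through the open mouth of the forked plate (neck in the slot, bulb underneath), and set it upright in the sprung ring. Press it down until the ring is at the bottom of its travel and keep holding it there: finish while still holding the flask down. Leave the cup, the bottle and the jar where they stand.

Things in the scene. Friction and masses are not known exactly. Their poses are not given: they have to be found in the camera images.
- flask: loose round-bottomed glass flask, 158 mm tall, 0.2 kg, bottom-heavy: bulb 64 mm across (lower half amber set resin), straight neck 26 mm across from 58 mm to the top, last 10 mm a black stopper as wide. Origin: lowest point of the bulb; z up the neck. Gripped 139 mm above the origin, the fingertips stay clear of the forked plate even when pressed home
- cork_ring: fixed cork ring, 84 mm outside, 44 mm hole, 25 mm high, in which the flask stands at the start with its origin about 16 mm above the bench. Origin at the centre of its underside
- stand: fixed inspection stand, open towards its own -x. Origin on the bench, straight below the sprung ring's centre; z up. White base 150 x 120 mm (x -60 to +90), 10 mm thick. Forked aluminium plate, underside 130 and top 135 mm above the bench, x -50 to +85, y -55 to +55, carried by two 14 mm steel posts at x 70, y -45 and +45
- slot_mouth (a point): middle of the open end of the fork's slot, on the plate's top face, at the stand's x = -50. The slot is 40 mm wide (stand's y -20 to +20) and runs along the stand's +x past the ring's axis to x = +22. Going in, the flask's origin must be 52 to 73 mm above the bench for the bulb to clear both ring and plate
- ring_top (a point): centre of the top edge of the sprung ring (black, 58 mm outside, 44 mm hole, 12 mm high, on a coil spring), straight above the stand's origin; 52 mm above the bench at rest, 34 mm pressed home; moves with the ring. A flask seated upright has its origin about 9 mm below this point
- cradle (a joint): how far the sprung ring is pressed down (m): 0 at rest, 0.018 at the bottom stop. It starts to sink at about 5 N (the flask's own weight does not move it) and takes about 14 N at the stop; it springs back up when released
- cup: bystander: black open cup, 76 mm across, 100 mm high. Origin at the centre of its underside
- bottle: bystander: small amber bottle, 56 mm across, 120 mm high. Origin at the centre of its underside
- jar: bystander: low white jar, 54 mm across, 60 mm high. Origin at the centre of its underside

How it is judged:
By the outcome, as a careful person would: the job done as asked, in the order asked, and still so for the second after the job is handed in, while the arm keeps its last pose, push and grip.
It also fails if it takes over 40 s, if anything falls off the work surface, if the arm or the gripper's body presses on something with over 40 N, if the wrist force passes 120 N, or if a joint passes its speed limit or range.

## Robot

A 6-joint arm with a two-finger parallel gripper is mounted at the origin on the work surface. World frame = base frame: x ahead of the robot, y to its left, z up, the work surface at z = 0. Lengths are in m, angles in rad, forces in N, time in s.
With the tool pointing down it reaches from about 0.3 to 0.75 m from the base axis. Payload 8.5 kg.
Tool frame: the origin (TCP) lies midway between the tips of the shut fingers; the grasp point (between the pads) lies 19 mm behind it (r.grasp_offset is the distance from the TCP to the grasp point, in m); z points along the fingers, y is the line along which they close (so a half turn about z gives the same grasp; the last joint's range is limited). The gripper opens to 88 mm and grips with 3 to 60 N. Pads are 18 mm wide; open, the fingers measure 123 mm over their backs; the gripper's body (75 mm by 187 mm) begins 45 mm behind the grasp point.
Start: joints at [0.979, 0.381, 1.297, -0, 1.464, -0.215], TCP at [0.202, 0.511, 0.214] pointing down, gripper open.
Joint ranges: [-3.11, 3.11], [-0.89, 2.33], [0.22, 2.48], [-1.42, 4.56], [0.17, 2.85], [-2.88, 2.88]. Speed limits (rad/s): [2.39, 2.39, 3.14, 3.14, 3.14, 3.14].

## Interface

Orientations are given as a unit quaternion [w, x, y, z].
In Python, from workcell import get_obs, imaging, workorder, r gives the robot as it stands.
- The arm moves only by the tool send_rows, never from a script. Its argument "series" is a list of rows, each a list of 6 numbers: the shift along the tool's x, y, z each as a share of 0.15 m, from -1 to 1, then the turn, a rotation vector about the tool's x, y, z each as a share of 180 degrees, from -1 to 1. In form: [[tx, ty, tz, rx, ry, rz], ...]. A call has 1 to 20 rows; each row is the pose to reach, as a shift and turn from the pose commanded when the call began, along the tool's axes at that moment, turning the shorter way round; what a row does not reach only later rows make up. A row lasts 1/12 s, in which the tool goes at most 41.7 mm and 7.16 degrees, less where a joint would pass 70% of its speed; a pose out of reach is approached as far as the arm can. A call with a number of a shift or a turn outside -1 to 1 is refused whole. A call with a gripper value outside its range is refused whole. "fingers" is the finger opening in mm, from 0 to 88.1, set as the call begins (left out, the last holds). The fingers move at their own pace and stop on an object; "force" is the grip in N (left out, the last holds). Time passes only in rows, so rows that repeat a pose let the fingers close. It gives the time, the measured TCP pose, the force, the opening and the grip force at its end, in the units of the state.
- get_obs(): the state, without advancing time (a new reading comes with each control period).
- imaging.capture(name): name is "scene" or "side" or "wrist"; returns (picture, depth): 384x512x3 uint8, blue, green, red; 384x512 float32, m along the optical axis (not along the pixel's ray), 0 where there is no reading.
- imaging.get_calibration(name): a dict with "fx", "fy", "cx", "cy" (pixels), "R" (3x3) and "t" (3): a world point X has camera coordinates R X + t; the wrist camera has in their place "tool_from_camera" (4x4, takes a point from camera to tool coordinates, whose origin is the TCP and whose axes are the flange's). Camera axes: x right, y down, z forward; pixel columns grow to the right and rows downward; lengths in m; the calibration is good to about 2 mm. The wrist camera is an equidistant fisheye: a pixel r from the principal point sees the ray r / f radians off the axis. A picture is of the moment at which its call begins: read the wrist's pose just before it. get_calibration takes no time and is no camera call.
- workorder.finish_job(): hands the job in; it is judged then, once.
The state is a dict: "time_s": time; "qpos": joint angles; "dq": joint speeds; "effort": joint torques, N m; "eef_pos": TCP position; "orientation": TCP orientation; "wrist_force": force on the tool from outside, world axes, zero at the start; "wrist_torque": the same for the moment, N m; "width": finger opening in m; "gripper_force": force on a finger pad.
Only numpy, scipy, OpenCV 4.12 (cv2) and the standard library are available. Lean on these libraries where they do the work, as an engineer would, in place of code of your own. Each camera call takes 0.05 s, during which the arm holds its last target. There are 200 camera calls.

## Working session

There is one attempt and no reset: what is moved stays moved. The work goes in short steps, Python scripts to look and compute and a tool call to move; the robot and the scene stay as the last step left them, time stands still between calls to the robot, and variables do not carry over. Pictures are saved under pics/ and viewed, at most 10 in all, crops included, and the job is handed in when it is done.

Besides the shell and the picture viewer there is one more tool, called after "Call:" as a command line: name --pt "numbers of a row" for each row, then --argument value for the rest. send_rows: Moves the arm, as the interface text tells. Shift numbers are shares of 0.15 m and turn numbers shares of 180 degrees, none past 1 either way. Its arguments: {"type":"object","properties":{"series":{"type":"array","items":{"type":"array","items":{"type":"number"}}},"fingers":{"type":"number"},"force":{"type":"number"}},"required":["series"]}

```bash
mkdir -p pics
cat > h.py <<'E'
import numpy as np, cv2
from workcell import get_obs, imaging, workorder, r
def world(cal,depth,u,v):
    z=depth[v,u]; p=np.array([(u-cal["cx"])/cal["fx"]*z,(v-cal["cy"])/cal["fy"]*z,z])
    return cal["R"].T@(p-cal["t"])
def cloud(cal,d):
    v,u=np.mgrid[:d.shape[0],:d.shape[1]]
    p=np.stack([(u-cal["cx"])/cal["fx"]*d,(v-cal["cy"])/cal["fy"]*d,d],-1)
    return (p-cal["t"])@cal["R"]
E
python3 - <<'E'
from h import *
for n in ("scene","side"):
    im,d=imaging.capture(n); cv2.imwrite(f"pics/{n}0.png",im); np.savez(f"{n}0.npz",im=im,d=d)
    c=imaging.get_calibration(n); print(n,c["fx"],-c["R"].T@c["t"],c["R"].round(2).tolist())
o=get_obs(); print(o["time_s"],o["eef_pos"],o["orientation"],o["width"])
E
```

```text
scene 362.82125196999584 [0.93835536 0.30881032 0.482403  ] [[-0.67, 0.75, 0.02], [0.4, 0.38, -0.84], [-0.63, -0.55, -0.55]]
side 415.17033526988047 [ 0.25612007 -0.68653428  0.71955161] [[0.93, -0.37, 0.02], [-0.22, -0.59, -0.78], [0.3, 0.72, -0.63]]
0.1 [0.20219798 0.51118224 0.21381412] [-2.44094900e-04  1.87278915e-01  9.82306570e-01 -5.91975991e-04] 0.08817771285395899
```

View pics/scene0.png

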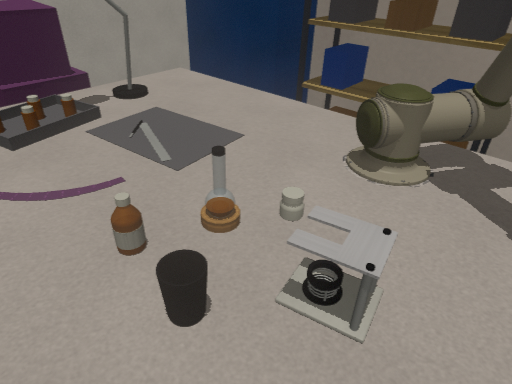

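View pics/side0.png

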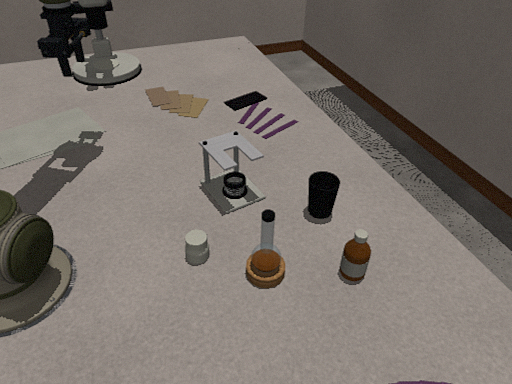

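The scene view shows the flask stopper at (219,150) over the cork ring at (220,215). The stand's fork opens toward the flask and jar, with tips at about (310,213) and (290,242). The bottle is at (129,230), the cup at (184,290) and the jar at (292,204). The side view shows the stopper at (268,215), the plate at (230,148) and the sprung ring at (235,184).

Run:
```python
from h import *
def sel(n,box,zl,zh):
    f=np.load(n+"0.npz"); P=cloud(imaging.get_calibration(n),f["d"])
    u0,v0,u1,v1=box; Q=P[v0:v1,u0:u1].reshape(-1,3); im=f["im"][v0:v1,u0:u1].reshape(-1,3)
    k=(f["d"][v0:v1,u0:u1].ravel()>0)&(Q[:,2]>zl)&(Q[:,2]<zh); return Q[k],im[k]
for n,box in (("scene",(280,200,400,275)),("side",(190,125,270,172))):
    Q,_=sel(n,box,.122,.142)
    (c,s,a)=cv2.minAreaRect((Q[:,:2]*1000).astype(np.float32)); print(n,"plate",len(Q),np.median(Q[:,2]),c,s,a)
    print(cv2.boxPoints((c,s,a)).round(1).tolist())
for n,box in (("scene",(208,142,230,190)),("side",(258,206,280,250))):
    for zl,zh in ((.08,.11),(.11,.14),(.14,.165),(.165,.185)):
        Q,_=sel(n,box,zl,zh); print(n,"neck",zl,len(Q),np.median(Q,0).round(4) if len(Q) else "")
def circ(Q):
    A=np.c_[2*Q[:,:2],np.ones(len(Q))]; s=np.linalg.lstsq(A,(Q[:,:2]**2).sum(1),rcond=None)[0]
    return s[:2].round(4),np.sqrt(s[2]+s[:2]@s[:2]).round(4),len(Q)
B={"cork":((195,195,245,235),(240,245,290,290),.004,.022),"cup":((150,245,215,330),(300,165,345,222),.02,.09),
 "bottle":((105,190,150,258),(335,228,375,288),.01,.07),"jar":((275,185,310,225),(180,228,214,268),.01,.04),
 "ring":((300,255,350,300),(218,168,250,202),.042,.056)}
for k,(b1,b2,zl,zh) in B.items():
    Q=np.r_[sel("scene",b1,zl,zh)[0],sel("side",b2,zl,zh)[0]]
    print(k,circ(Q),np.median(Q,0).round(3))
    for n,b in(("scene",b1),("side",b2)): 
        q=sel(n,b,zl,zh)[0]; print("   ",n,circ(q) if len(q)>5 else len(q))
```

```text
scene plate 3868 0.13508951346871764 (526.3286743164062, 138.5150146484375) (113.6021499633789, 135.2830352783203) 10.534025192260742
[[458.1000061035156, 194.60000610351562], [482.8999938964844, 61.599998474121094], [594.5, 82.4000015258789], [569.7999877929688, 215.39999389648438]]
side plate 1180 0.13763727662618797 (524.8707885742188, 137.7161407470703) (112.30622100830078, 139.85264587402344) 10.667548179626465
[[456.70001220703125, 196.0], [482.6000061035156, 58.599998474121094], [593.0, 79.4000015258789], [567.0999755859375, 216.8000030517578]]
scene neck 0.08 125 [ 0.5115 -0.1439  0.098 ]
scene neck 0.11 168 [ 0.5111 -0.1437  0.1251]
scene neck 0.14 159 [ 0.5113 -0.1435  0.1528]
scene neck 0.165 119 [ 0.5067 -0.1482  0.1733]
side neck 0.08 109 [ 0.4963 -0.164   0.0974]
side neck 0.11 134 [ 0.4975 -0.165   0.1246]
side neck 0.14 121 [ 0.4972 -0.1646  0.1523]
side neck 0.165 157 [ 0.5009 -0.1579  0.1756]
cork (array([ 0.5041, -0.149 ]), np.float64(0.0463), 553) [ 0.514 -0.151  0.012]
    scene (array([ 0.5032, -0.1525]), np.float64(0.0417), 261)
    side (array([ 0.511 , -0.1368]), np.float64(0.06), 292)
cup (array([ 0.7101, -0.0187]), np.float64(0.0333), 2987) [ 0.71  -0.019  0.064]
    scene (array([ 0.7108, -0.0178]), np.float64(0.033), 2195)
    side (array([ 0.7085, -0.0207]), np.float64(0.0332), 792)
bottle (array([ 0.6812, -0.22  ]), np.float64(0.0282), 1294) [ 0.682 -0.208  0.042]
    scene (array([ 0.6814, -0.2192]), np.float64(0.0276), 776)
    side (array([ 0.681 , -0.2207]), np.float64(0.0276), 518)
jar (array([ 0.3782, -0.055 ]), np.float64(0.0261), 575) [ 0.389 -0.062  0.028]
    scene (array([ 0.3803, -0.053 ]), np.float64(0.0239), 306)
    side (array([ 0.3779, -0.0572]), np.float64(0.0245), 269)
ring (array([0.5304, 0.121 ]), np.float64(0.0262), 816) [0.531 0.122 0.051]
    scene (array([0.5312, 0.1224]), np.float64(0.0259), 583)
    side (array([0.5277, 0.1185]), np.float64(0.026), 233)
```

Call:
send_rows --pt "-0.2 -0.2 0 0 0 0" --pt "-0.4 -0.4 0 0 0 0" --pt "-0.6 -0.6 0 0 0 0" --pt "-0.8 -0.8 0 0 0 0" --pt "-1 -1 0 0 0 0" --pt "-1 -1 0 0 0 0" --fingers 88

```text
time_s: 0.6
eef_pos: [0.2883, 0.3124, 0.2142]
orientation: [0.0, 0.19, 0.982, -0.001]
wrist_force: [-0.6, 1.0, -0.7]
width: 0.0878
gripper_force: 0.0
```

Call:
send_rows --pt "-0.2 -0.2 0 0 0 0" --pt "-0.4 -0.4 0 0 0 0" --pt "-0.6 -0.6 0 0 0 0" --pt "-0.8 -0.8 0 0 0 0" --pt "-1 -1 0 0 0 0" --pt "-1 -1 0 0 0 0"

```text
time_s: 1.1
eef_pos: [0.3732, 0.1174, 0.2142]
orientation: [0.0, 0.19, 0.982, -0.001]
wrist_force: [0.9, 0.3, -0.5]
width: 0.0878
gripper_force: 0.0
```

Call:
send_rows --pt "-0.2 -0.2 0 0 0 0" --pt "-0.4 -0.4 0 0 0 0" --pt "-0.6 -0.6 0 0 0 0" --pt "-0.8 -0.8 0 0 0 0" --pt "-1 -1 0 0 0 0" --pt "-1 -1 0 0 0 0" --pt "-1 -1 0 0 0 0"

```text
time_s: 1.68
eef_pos: [0.4557, -0.0736, 0.2137]
orientation: [-0.001, 0.189, 0.982, 0.0]
wrist_force: [0.2, -0.0, 0.2]
width: 0.0882
gripper_force: 0.0
```

```bash
cat >> h.py <<'E'
from scipy.spatial.transform import Rotation as Ro
def shift(target):
    o=get_obs(); R=Ro.from_quat(o["orientation"],scalar_first=True)
    print("t",round(o["time_s"],2),"pos",o["eef_pos"].round(4),"w",round(o["width"],4),"F",np.round(o["wrist_force"],1),"grip",o["gripper_force"],"q",np.round(o["qpos"],2))
    print("zaxis",R.as_matrix()[:,2].round(4),"share",(R.inv().apply(np.array(target)-o["eef_pos"])/.15).round(3))
E
python3 -c "
from h import *
shift([.5028,-.153,.214])"
```

```text
t 1.68 pos [ 0.4557 -0.0736  0.2137] w 0.0882 F [ 0.2 -0.   0.2] grip 0.0 q [-0.42  0.23  1.53  0.    1.39 -1.61]
zaxis [-1.2e-03  7.0e-04 -1.0e+00] share [-0.488 -0.375 -0.003]
```

Call:
send_rows --pt "-0.25 -0.19 0 0 0 0" --pt "-0.488 -0.375 0 0 0 0" --pt "-0.488 -0.375 0 0 0 0" --pt "-0.488 -0.375 0.13 0 0 0" --pt "-0.488 -0.375 0.26 0 0 0" --pt "-0.488 -0.375 0.39 0 0 0" --pt "-0.488 -0.375 0.518 0 0 0" --pt "-0.488 -0.375 0.518 0 0 0" --pt "-0.488 -0.375 0.518 0 0 0"

```text
time_s: 2.43
eef_pos: [0.5023, -0.15, 0.1367]
orientation: [-0.001, 0.186, 0.982, 0.0]
wrist_force: [0.0, -0.8, 0.3]
width: 0.0882
gripper_force: 0.0
```

Run:
```python
from h import *
shift([.5028,-.153,.136])
im,d=imaging.capture("side"); a=cv2.resize(im[150:310,180:380],None,fx=2.4,fy=2.4)
im,d=imaging.capture("scene"); b=cv2.resize(im[90:250,130:290],None,fx=2.4,fy=2.4)
p=np.hstack([a,b])[:, :800]; cv2.imwrite("pics/g.png",p)
```

```text
t 2.43 pos [ 0.5023 -0.15    0.1367] w 0.0882 F [ 0.  -0.8  0.3] grip 0.0 q [-0.52  0.41  1.49  0.    1.24 -1.71]
zaxis [-0.0015  0.0011 -1.    ] share [-0.011 -0.017  0.004]
```

View pics/g.png

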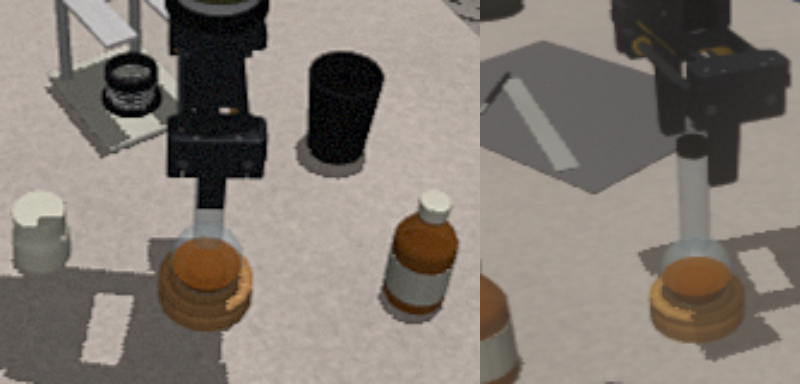

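The open fingers straddle the neck, with the stopper at about (692,145) in the crop. I'll correct the small offset and close.

Call:
send_rows --pt "-0.011 -0.017 0.004 0 0 0" --pt "-0.011 -0.017 0.004 0 0 0" --pt "-0.011 -0.017 0.004 0 0 0"

```text
time_s: 2.78
eef_pos: [0.5034, -0.155, 0.1367]
orientation: [0.001, 0.187, 0.982, -0.0]
wrist_force: [-0.8, 0.8, -0.4]
width: 0.0878
gripper_force: 0.0
```

Call:
send_rows --pt "0 0 0 0 0 0" --pt "0 0 0 0 0 0" --pt "0 0 0 0 0 0" --pt "0 0 0 0 0 0" --pt "0 0 0 0 0 0" --pt "0 0 0 0 0 0" --pt "0 0 0 0 0 0" --pt "0 0 0 0 0 0" --pt "0 0 0 0 0 0" --pt "0 0 0 0 0 0" --fingers 10 --force 55

```text
time_s: 3.62
eef_pos: [0.5032, -0.1548, 0.1361]
orientation: [0.0, 0.187, 0.982, -0.0]
wrist_force: [0.5, -0.3, 1.6]
width: 0.0246
gripper_force: 55.0
```

Call:
send_rows --pt "0 0 -0.03 0 0 0" --pt "0 0 -0.08 0 0 0" --pt "0 0 -0.15 0 0 0" --pt "0 0 -0.22 0 0 0" --pt "0 0 -0.28 0 0 0" --pt "0 0 -0.307 0 0 0" --pt "0 0 -0.307 0 0 0" --pt "0 0 -0.307 0 0 0"

```text
time_s: 4.28
eef_pos: [0.5031, -0.1548, 0.182]
orientation: [-0.0, 0.187, 0.982, 0.0]
wrist_force: [-0.4, 0.0, -1.9]
width: 0.0241
gripper_force: 55.0
```

Run:
```python
from h import *
shift([.5528,-.0068,.182])
im,d=imaging.capture("side"); a=cv2.resize(im[150:310,180:380],None,fx=2.4,fy=2.4)
im,d=imaging.capture("scene"); b=cv2.resize(im[90:250,130:290],None,fx=2.4,fy=2.4)
p=np.hstack([a,b])[:, :800]; cv2.imwrite("pics/l.png",p)
```

```text
t 4.28 pos [ 0.5031 -0.1548  0.182 ] w 0.0241 F [-0.4  0.  -1.9] grip 54.99922692775726 q [-0.52  0.37  1.42 -0.    1.36 -1.72]
zaxis [-1.e-04  1.e-04 -1.e+00] share [0.055 1.039 0.   ]
```

View pics/l.png

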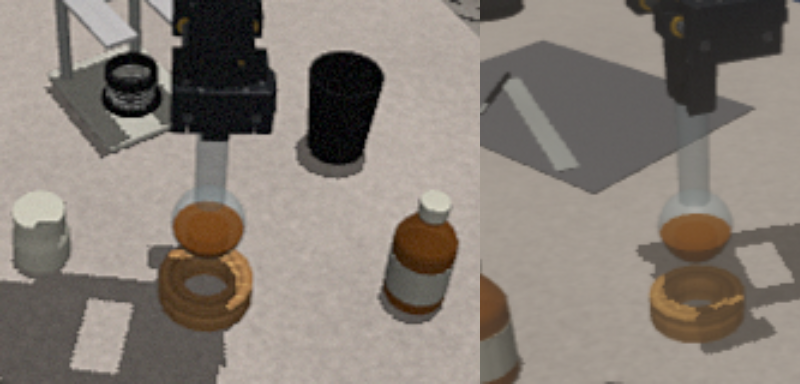

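The flask hangs upright, clear of the cork ring. Next I move to the point in front of the slot.

Call:
send_rows --pt "0.003 0.06 0 0 0 0" --pt "0.01 0.2 0 0 0 0" --pt "0.02 0.36 0 0 0 0" --pt "0.03 0.52 0 0 0 0" --pt "0.04 0.68 0 0 0 0" --pt "0.05 0.83 0 0 0 0" --pt "0.055 0.94 0 0 0 0" --pt "0.055 1 0 0 0 0" --pt "0.055 1 0 0 0 0" --pt "0.055 1 0 0 0 0" --pt "0.055 1 0 0 0 0"

```text
time_s: 5.3
eef_pos: [0.5505, -0.013, 0.182]
orientation: [-0.0, 0.188, 0.982, -0.0]
wrist_force: [-0.2, -0.2, -2.5]
width: 0.0246
gripper_force: 55.0
```

```bash
cat >> h.py <<'E'
def neck(zs=((.07,.11),(.11,.128),(.138,.15),(.15,.18)),rad=.03):
    o=get_obs(); c=o["eef_pos"][:2]
    for n in ("scene","side"):
        im,d=imaging.capture(n); cal=imaging.get_calibration(n); P=cloud(cal,d).reshape(-1,3)[d.ravel()>0]
        cam=(-cal["R"].T@cal["t"])[:2]; k=(cam-c)/np.linalg.norm(cam-c)
        for a,b in zs:
            Q=P[(P[:,2]>a)&(P[:,2]<b)&(np.hypot(*(P[:,:2]-c).T)<rad)]
            if len(Q)>10:
                perp=np.array([-k[1],k[0]]); m=(Q[:,:2]-c); print(n,a,len(Q),"lat",(np.percentile(m@perp,[2,98])*1000).round(1),"near",(np.percentile(m@k,90)*1000).round(1),"perp",perp.round(2),"z",Q[:,2].min().round(3),Q[:,2].max().round(3))
        cv2.imwrite(f"pics/tmp_{n}.png",im)
    return o
E
python3 - <<'E'
from h import *
shift([.529,.121,.182]); neck(((.065,.085),(.085,.105),(.13,.15),(.15,.165)),.036)
E
```

```text
t 5.3 pos [ 0.5505 -0.013   0.182 ] w 0.0246 F [-0.2 -0.2 -2.5] grip 54.99930381774902 q [-0.24  0.41  1.35 -0.    1.38 -1.43]
zaxis [-4.e-04 -2.e-04 -1.e+00] share [ 0.462  0.778 -0.   ]
scene 0.065 69 lat [-20.5  24.6] near 30.2 perp [-0.64  0.77] z 0.071 0.085
scene 0.085 353 lat [-28.7  31.3] near 32.0 perp [-0.64  0.77] z 0.085 0.105
scene 0.13 156 lat [-10.8  14.2] near 14.2 perp [-0.64  0.77] z 0.13 0.149
scene 0.15 119 lat [-11.2  13.6] near 14.0 perp [-0.64  0.77] z 0.15 0.165
side 0.065 27 lat [-20.1  22.5] near 27.6 perp [ 0.92 -0.4 ] z 0.074 0.084
side 0.085 162 lat [-31.2  28.5] near 30.4 perp [ 0.92 -0.4 ] z 0.085 0.105
side 0.13 84 lat [-13.8  11.2] near 12.8 perp [ 0.92 -0.4 ] z 0.13 0.15
side 0.15 56 lat [-11.8  10.4] near 12.6 perp [ 0.92 -0.4 ] z 0.15 0.164
```

Call:
send_rows --pt "-0.028 0.011 0 0 0 0" --pt "-0.028 0.011 0 0 0 0" --pt "0.02 0.087 0 0 0 0" --pt "0.068 0.164 0 0 0 0" --pt "0.116 0.24 0 0 0 0" --pt "0.164 0.317 0 0 0 0" --pt "0.212 0.393 0 0 0 0" --pt "0.212 0.393 0 0 0 0" --pt "0.212 0.393 0 0 0 0"

```text
time_s: 6.15
eef_pos: [0.5427, 0.0552, 0.1822]
orientation: [0.0, 0.186, 0.982, -0.0]
wrist_force: [-0.1, -0.7, -3.2]
width: 0.0245
gripper_force: 55.0
```

Run:
```python
from h import *
shift([.5303,.120,.182])
im,d=imaging.capture("side"); a=cv2.resize(im[100:220,180:300],None,fx=3.2,fy=3.2)
im,d=imaging.capture("scene"); b=cv2.resize(im[190:310,270:400],None,fx=3.2,fy=3.2)
cv2.imwrite("pics/m.png",np.hstack([a,b]))
```

```text
t 6.15 pos [0.5427 0.0552 0.1822] w 0.0245 F [-0.1 -0.7 -3.2] grip 54.9992573261261 q [-0.12  0.4   1.37 -0.    1.38 -1.31]
zaxis [ 2.e-04 -3.e-04 -1.e+00] share [0.235 0.372 0.001]
```

View pics/m.png

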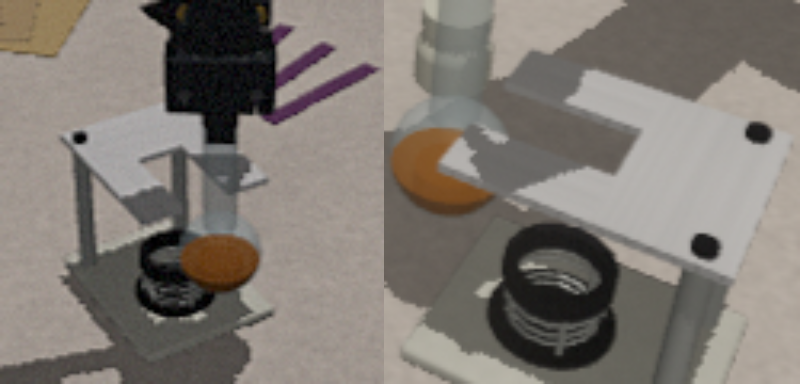

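The bulb is below the plate and the neck, at about (455,60) in the right-hand crop, is in line with the slot. I'll continue along the slot.

Call:
send_rows --pt "0.04 0.06 0 0 0 0" --pt "0.085 0.135 0 0 0 0" --pt "0.13 0.21 0 0 0 0" --pt "0.18 0.285 0 0 0 0" --pt "0.215 0.34 0 0 0 0" --pt "0.235 0.372 0 0 0 0" --pt "0.235 0.372 0 0 0 0" --pt "0.235 0.372 0 0 0 0" --pt "0.235 0.372 0 0 0 0"

```text
time_s: 7.0
eef_pos: [0.5307, 0.1188, 0.1821]
orientation: [0.0, 0.187, 0.982, -0.0]
wrist_force: [0.5, -0.0, -3.0]
width: 0.0247
gripper_force: 55.0
```

Run:
```python
from h import *
shift([.5303,.120,.145]); neck(((.075,.09),(.09,.105),(.138,.15),(.15,.165)),.034)
a=cv2.imread("pics/tmp_side.png")[100:220,180:300]; b=cv2.imread("pics/tmp_scene.png")[190:310,270:400]
cv2.imwrite("pics/n.png",cv2.resize(np.hstack([a,b]),None,fx=3.2,fy=3.2))
```

```text
t 7.0 pos [0.5307 0.1188 0.1821] w 0.0247 F [ 0.5 -0.  -3. ] grip 54.9992573261261 q [ 0.    0.4   1.37 -0.    1.38 -1.19]
zaxis [ 1.e-04 -2.e-04 -1.e+00] share [0.006 0.007 0.247]
scene 0.075 135 lat [-25.1  26.8] near 30.9 perp [-0.42  0.91] z 0.075 0.09
scene 0.09 244 lat [-26.5  21. ] near 32.0 perp [-0.42  0.91] z 0.09 0.105
scene 0.138 111 lat [-10.5  13.8] near 13.8 perp [-0.42  0.91] z 0.138 0.15
scene 0.15 146 lat [-10.4  13.9] near 13.6 perp [-0.42  0.91] z 0.15 0.165
side 0.075 51 lat [-27.3  25.8] near 29.0 perp [ 0.95 -0.32] z 0.075 0.09
side 0.09 105 lat [-21.9  28.3] near 30.3 perp [ 0.95 -0.32] z 0.09 0.105
side 0.138 92 lat [-31.3  30.8] near 14.1 perp [ 0.95 -0.32] z 0.138 0.15
side 0.15 56 lat [-13.2  11.2] near 12.6 perp [ 0.95 -0.32] z 0.15 0.165
```

View pics/n.png

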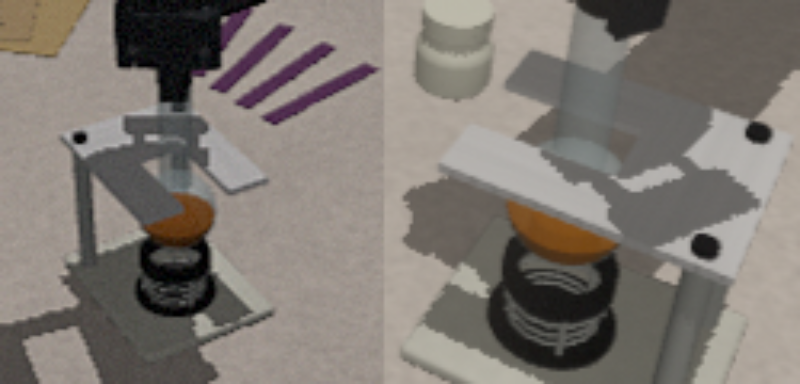

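The flask is in the slot, centred above the ring. Lowering now while watching the force.

Call:
send_rows --pt "0.004 0.004 0.03 0 0 0" --pt "0.004 0.004 0.06 0 0 0" --pt "0.004 0.004 0.09 0 0 0" --pt "0.004 0.004 0.12 0 0 0" --pt "0.004 0.004 0.14 0 0 0" --pt "0.004 0.004 0.14 0 0 0" --pt "0.004 0.004 0.14 0 0 0"

```text
time_s: 7.68
eef_pos: [0.5304, 0.1197, 0.1615]
orientation: [0.0, 0.187, 0.982, -0.0]
wrist_force: [-0.8, -0.4, 3.2]
width: 0.0243
gripper_force: 55.0
```

Call:
send_rows --pt "0 0 0.02 0 0 0" --pt "0 0 0.04 0 0 0" --pt "0 0 0.06 0 0 0" --pt "0 0 0.06 0 0 0" --pt "0 0 0.06 0 0 0"

```text
time_s: 8.1
eef_pos: [0.5306, 0.1198, 0.1526]
orientation: [0.001, 0.187, 0.982, 0.0]
wrist_force: [-2.1, -1.2, 8.2]
width: 0.0246
gripper_force: 55.0
```

```bash
python3 -c "
from h import *
shift([.5303,.120,.145])"
```

```text
t 8.1 pos [0.5306 0.1198 0.1526] w 0.0246 F [-2.1 -1.2  8.2] grip 55.005745589733124 q [ 0.    0.42  1.42 -0.    1.3  -1.19]
zaxis [ 1.4e-03 -2.0e-04 -1.0e+00] share [0.002 0.001 0.051]
```

Call:
send_rows --pt "0 0 0.015 0 0 0" --pt "0 0 0.03 0 0 0" --pt "0 0 0.042 0 0 0" --pt "0 0 0.05 0 0 0" --pt "0 0 0.05 0 0 0" --pt "0 0 0.05 0 0 0" --force 60

```text
time_s: 8.6
eef_pos: [0.5309, 0.1197, 0.1457]
orientation: [0.001, 0.187, 0.982, 0.0]
wrist_force: [-1.2, -0.2, 10.6]
width: 0.0247
gripper_force: 60.0
```

Run:
```python
from h import *
shift([.5303,.120,.145])
im,d=imaging.capture("side"); P=cloud(imaging.get_calibration("side"),d); a=im[110:220,180:290]
s,ds=imaging.capture("scene"); b=s[200:310,270:400]
cv2.imwrite("pics/p.png",cv2.resize(np.hstack([a,b]),None,fx=3.3,fy=3.3))
```

```text
t 8.6 pos [0.5309 0.1197 0.1457] w 0.0247 F [-1.2 -0.2 10.6] grip 60.00918120145798 q [ 0.    0.43  1.43 -0.    1.28 -1.19]
zaxis [ 2.6e-03 -3.0e-04 -1.0e+00] share [0.004 0.    0.005]
```

View pics/p.png

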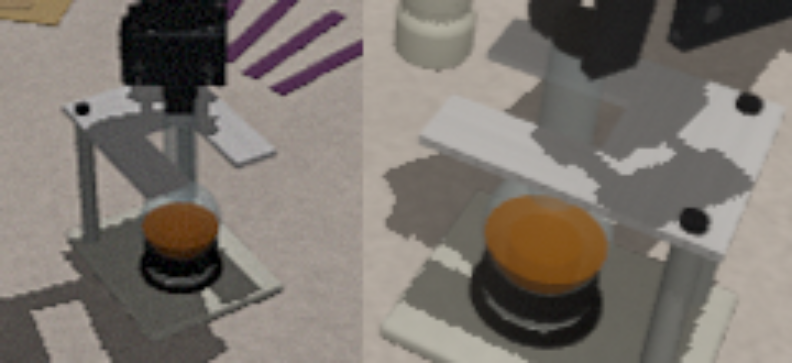

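The ring is nearly compressed and the flask is upright in it. About 13 N net puts it close to the stop. I'll press on in small steps until the force jumps.

Call:
send_rows --pt "0 0 0.007 0 0 0" --pt "0 0 0.007 0 0 0" --pt "0 0 0.007 0 0 0" --pt "0 0 0.007 0 0 0"

```text
time_s: 9.03
eef_pos: [0.5309, 0.1197, 0.1448]
orientation: [0.001, 0.187, 0.982, 0.0]
wrist_force: [-1.2, -1.2, 10.8]
width: 0.0242
gripper_force: 60.0
```

Call:
send_rows --pt "0 0 0.007 0 0 0" --pt "0 0 0.007 0 0 0" --pt "0 0 0.007 0 0 0" --pt "0 0 0.007 0 0 0"

```text
time_s: 9.37
eef_pos: [0.5314, 0.1197, 0.1446]
orientation: [0.002, 0.187, 0.982, 0.0]
wrist_force: [-2.5, -1.7, 16.8]
width: 0.0244
gripper_force: 60.0
```

The force jumped about 6 N with almost no travel, so the ring is at its stop. I'll hold and check that it stays there.

Call:
send_rows --pt "0 0 0.003 0 0 0" --pt "0 0 0.003 0 0 0" --pt "0 0 0.003 0 0 0" --pt "0 0 0.003 0 0 0" --pt "0 0 0.003 0 0 0" --pt "0 0 0.003 0 0 0" --pt "0 0 0.003 0 0 0" --pt "0 0 0.003 0 0 0" --pt "0 0 0.003 0 0 0" --pt "0 0 0.003 0 0 0" --pt "0 0 0.003 0 0 0" --pt "0 0 0.003 0 0 0"

```text
time_s: 10.37
eef_pos: [0.5316, 0.1197, 0.1446]
orientation: [0.003, 0.187, 0.982, 0.0]
wrist_force: [-2.5, -1.3, 19.2]
width: 0.0241
gripper_force: 60.0
```

Run:
```python
from h import *
shift([.5303,.120,.145])
im,d=imaging.capture("side"); P=cloud(imaging.get_calibration("side"),d); a=im[110:220,180:290]
s,ds=imaging.capture("scene"); b=s[200:310,270:400]
Q=cloud(imaging.get_calibration("scene"),ds).reshape(-1,3); c=s.reshape(-1,3).max(1)
k=(c<60)&(abs(np.hypot(Q[:,0]-.5295,Q[:,1]-.121)-.0275)<.004)&(Q[:,2]>.012)&(Q[:,2]<.06)
print("ring z pct",np.percentile(Q[k,2],[5,50,90,97]).round(4),k.sum())
cv2.imwrite("pics/q.png",cv2.resize(np.hstack([a,b]),None,fx=3.3,fy=3.3))
```

```text
t 10.37 pos [0.5316 0.1197 0.1446] w 0.0241 F [-2.5 -1.3 19.2] grip 60.02150058746338 q [ 0.    0.43  1.43 -0.    1.27 -1.19]
zaxis [ 5.7e-03 -5.0e-04 -1.0e+00] share [ 0.009 -0.001 -0.003]
ring z pct [0.0125 0.028  0.0348 0.0403] 432
```

View pics/q.png

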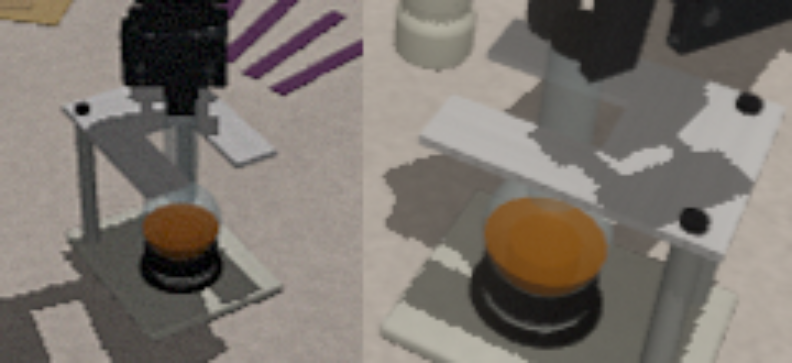

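The ring's top edge measures about 35 mm, against 34 mm when pressed home. Net press is about 21 N and steady, the flask is upright, and the bystanders were never touched. Handing in.

```bash
python3 -c "
from h import *
print(workorder.finish_job())"
```

```text
the job is handed in; nothing more can be done
None
```

The flask is upright in the sprung ring and still held down at the bottom stop with about 21 N; I handed the job in at about 10.5 s on the robot's clock, and the arm never went near the cup, bottle or jar.

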